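Press a nylon cabinet catch home with a bench ratchet clamp, then release the jaw

TASK

Use the bench ratchet clamp to press the white nylon catch fully home in its aluminium keeper: pump the orange lever until the catch's flange is up against the keeper and the lever goes firm, give it one firm squeeze there without forcing it, then hold the yellow release button down until the jaw has sprung all the way back. Work only with the lever and the button, never push the jaw, catch or keeper directly, and leave the things lying around the clamp where they are.

Things in the scene. Friction and masses are not known exactly. Their poses are not given: they have to be found in the camera images.
- clamp: Bench ratchet clamp, screwed down: aluminium base plate 70 x 320 x 8 mm, blue ratchet housing 44 mm wide, 75 mm high. Origin: under the plate on its centre line, at bench height. y runs along the clamp, the way the jaw advances; z up. Along y: lever out over the -y end, button at -26 mm, jaw face at 20 mm when fully back, keeper face 68 to 98 mm (varies).
- lever_pivot (a point): Lever's pivot, on the clamp, 85 mm above the bench; lugs beside it reach 93 mm. Ratchet: a stroke of about 30 mm at the lever advances the jaw 10 mm (two 5 mm teeth); after a shorter stroke the jaw falls back to the last tooth passed. The first 1 mm of jaw drive is slack. A spring (2 to 5 N at the press point) lifts the lever again.
- lever_press (a point): Point to press: middle of the orange lever's flat top (34 mm wide), 24 mm from its outer end, 85 mm from the pivot towards the clamp's -y. At rest it slopes up 0.22 rad outwards. Press straight down with closed fingertips; hard stop about 32 mm down: end strokes at 30 mm. Push felt here: 5 to 7 N running free, 8 to 11 N as the catch slides in, then rising 1 to 1.5 N per mm.
- jaw: Moving jaw: steel bar 14 mm wide, 148 mm long with a dark jaw plate 36 mm wide, 20 to 68 mm above the bench. Its origin is the clamp's origin when fully back and moves along the clamp's +y. A damped spring pulls it back at 20 to 40 mm/s when freed. Steady lever push is about 0.5 x jaw force + 4 N: with the catch home aim for 16 N at the lever (15 to 18 N).
- jaw_face (a point): Centre of the jaw's pad face (30 x 34 mm, springy, 15 N/mm), 45 mm above the bench; 20 mm along the clamp's y from the clamp's origin when the jaw is fully back.
- catch: White nylon catch: flange 34 mm wide, 40 mm high, 6 mm thick, a boss 10 mm long in front (the jaw presses its end) and a round 16 mm spigot behind, started in the keeper's bore. Origin: centre of the flange's rear face; y as the clamp's. It starts 8 to 20 mm short of home; about 7 N slides it and it stays where left; over 40 N from the jaw crushes it.
- keeper: Dark grey aluminium keeper block 44 mm wide, 36 mm long, 75 mm high, locked on the clamp's rails. Origin: below its face that looks at the jaw, at bench height.
- seat (a point): Centre of the mouth of the keeper's bore on its face, 45 mm above the bench; y as the clamp's, into the bore. The catch is home when its origin lies here and the lever has gone firm; a lever that is firm before that is only at its own bottom stop.
- release_top (a point): Centre of the top of the yellow round release button, 26 mm wide, 89 mm above the bench. Press straight down: 7 mm travel to a hard stop, about 2 N at first, 5 N at the bottom. From 5 mm down it frees the jaw; hold it down until the jaw is back (1 to 4 s), else it catches on the next tooth. Leave the lever alone meanwhile. Never over 25 N, here or on the lever.
- wrench: Chrome wrench 200 mm long lying on the bench, bystander; origin under its middle.
- dispenser: Black plastic push dispenser of washers, 64 mm in diameter and 82 mm high, bystander; origin under its centre.
- stopper: Red silicone bottle stopper, 44 mm in diameter and 40 mm high, bystander; origin under its centre.
- pull: Aluminium drawer pull 140 mm long, 30 mm wide, 12 mm high, lying flat, bystander; origin under its middle.

How it is judged (in metres and radians):
On the way, in this order (a step that is already met when the one before it is completed fails the run):
1. the catch is home in the keeper (within 1.5 mm) and squeezed firmly there by the jaw, 15 N or more, for 0.2 s (y of catch in the frame of seat above -0.0015 m and contact force between jaw and catch above 15 N), for 0.2 s.
2. the jaw is back within 3.5 mm of fully open (y of jaw_face in the frame of clamp below 0.0235 m), for 0.2 s.
At the end, for the whole second after the job is handed in: the catch is home in the keeper (within 1.5 mm), the jaw is at rest within 3.5 mm of fully back, and the wrench, dispenser, stopper and drawer pull lie within 15 mm of where they were (y of catch in the frame of seat above -0.0015 m and y of jaw_face in the frame of clamp below 0.0235 m and linear speed of jaw below 0.01 m/s and distance of each of wrench, dispenser, stopper, pull from where it was at the start of the episode below 0.015 m); the robot touches nothing.
It fails at once if the jaw presses the catch with more than 40 N (crushed) (contact force between jaw and catch above 40 N).
It fails at once if the lever, the button or any part of the clamp is pressed with more than 25 N (contact force between clamp and the arm above 25 N or contact force between clamp and the fingers above 25 N).
It fails at once if the robot pushes the jaw, the catch or the keeper directly (contact force between any of jaw, catch, keeper and the fingers above 1 N or contact force between any of jaw, catch, keeper and the arm above 1 N).
It fails at once if the wrench, dispenser, stopper or drawer pull is shifted by more than 15 mm (distance of any of wrench, dispenser, stopper, pull from where it was at the start of the episode above 0.015 m).
It also fails if it takes over 59 s, if anything falls off the work surface, if the arm or the gripper's body presses on something with over 40 N, if the wrist force passes 120 N, or if a joint passes its speed limit or range.

ROBOT

A 6-joint arm with a two-finger parallel gripper is mounted at the origin on the work surface. World frame = base frame: x ahead of the robot, y to its left, z up, the work surface at z = 0. Lengths are in mm, angles in rad, forces in N, time in s.
With the tool pointing down it reaches from about 300 to 775 mm from the base axis. Payload 14.6 kg.
Tool frame: the origin (TCP) lies between the finger pads; the fingertips stand manip.tip_reach ahead of it and the grasp point (between the pads) lies 5 mm behind it (manip.tip_reach is the distance from the TCP to the fingertips, in mm); z points along the fingers, y is the line along which they close (so a half turn about z gives the same grasp; the last joint's range is limited). The gripper opens to 94 mm and grips with 3 to 60 N. Pads are 16 mm wide; open, the fingers measure 119 mm over their backs; the gripper's body (75 mm by 177 mm) begins 78 mm behind the grasp point.
Start: joints at [-1.371, 0.3, 1.521, -0, 1.321, -0.067], TCP at [144.999, -530.533, 219.446] pointing down, gripper open.
Joint ranges: [-3.03, 3.03], [-0.79, 2.21], [0.23, 2.52], [-1.04, 4.18], [0, 3.07], [-2.55, 2.55]. Speed limits (rad/s): [2.22, 2.22, 2.57, 3.14, 3.14, 3.14].

INTERFACE

Orientations are given as [roll, pitch, yaw] about the fixed x, y, z axes, in that order (R = Rz(yaw) Ry(pitch) Rx(roll)).
In Python, from cell import manip gives the robot as it stands. The module is installed in compiled form; this text tells all that it offers.
- The arm moves only by the shell command python3 -m creep 'ROWS' [FORCE]. ROWS is JSON, a list of rows, each a list of 3 entries, a list of its own where there are three numbers: the opening, from -1 (shut) to 1 (fully open), then the shift along the tool's x, y, z in cm, then the turn about the tool's z in units of 5 degrees (1.0 is 5 degrees). In form: [[grip, [tx, ty, tz], roll], ...]. A call has 1 to 12 rows; each row is the pose to reach, as a shift and turn from the pose commanded when the call began, along the tool's axes at that moment; what a row does not reach only later rows make up. A row lasts 1/10 s, in which the tool goes at most 50 mm and 8.59 degrees, less where a joint would pass 70% of its speed; a pose out of reach is approached as far as the arm can. A call with a gripper value outside its range is refused whole. The fingers move at their own pace and stop on an object; FORCE is the grip in N (left out, the last holds). Time passes only in rows, so rows that repeat a pose let the fingers close. It gives the time, the measured TCP pose, the force, the opening and the grip force at its end, in the units of the state.
- manip.read_state(): the state, without advancing time (a new reading comes with each control period).
- manip.camera(name): name is "scene" or "top" or "wrist"; returns the picture (420x560x3 uint8, red, green, blue); there is no depth.
- manip.camera_params(name): a dict with "fovy" (degrees; the focal length in pixels is half the picture's height over the tangent of half this angle, whatever the lens; pixels are square), "cx", "cy" (the principal point, pixels), "k1" (the pictures are not rectified: a ray, as slopes to the right and down, at radius r is drawn at 1 + k1 r^2 times it, then the intrinsics apply), "origin" and "attitude" of the camera in the world. Camera axes: x right, y down, z forward; pixel columns grow to the right and rows downward; lengths in mm; the calibration is good to about 2 mm. A picture is of the moment at which its call begins: read the wrist's pose just before it. camera_params takes no time and is no camera call; for the wrist camera it gives the pose at the moment of the call.
- manip.sign_off(): hands the job in; it is judged then, once.
The state is a dict: "clock": time; "joints": joint angles; "qd": joint speeds; "effort": joint torques, N m; "eef_pos": TCP position; "eef_rot": TCP orientation; "wrist_force": force on the tool from outside, world axes, zero at the start; "moment": the same for the moment, N m; "finger_gap": finger opening in mm; "finger_force": force on a finger pad.
Only numpy, scipy, OpenCV 4.12 (cv2) and the standard library are available. Lean on these libraries where they do the work, as an engineer would, in place of code of your own. Each camera call takes 0.05 s, during which the arm holds its last target. There are 200 camera calls.

## Working session

There is one attempt and no reset: what is moved stays moved. The work goes in short steps, Python scripts to look and compute and a shell command to move; the robot and the scene stay as the last step left them, time stands still between calls to the robot, and variables do not carry over. Pictures are saved under pics/ and viewed, at most 10 in all, crops included, and the job is handed in when it is done.

```bash
mkdir -p pics
python3 - <<'E'
from cell import manip
import cv2
s=manip.read_state();print(s, manip.tip_reach)
for n in ("scene","top"):
    p=manip.camera_params(n);print(n,p)
    cv2.imwrite(f"pics/{n}0.png",manip.camera(n)[:,:,::-1])
E
```

```text
{'clock': 0.0, 'joints': array([-1.37059955e+00,  3.00463138e-01,  1.52155732e+00,  1.97209033e-05,
        1.32068334e+00, -6.66150396e-02]), 'qd': array([ 0.00013367, -0.00157429,  0.00136723,  0.00089241, -0.00132733,
       -0.00020238]), 'effort': array([-1.91110121e-03, -5.31809235e+01, -3.52733588e+01,  7.07719359e-02,
        2.44157261e-02, -8.48927789e-05]), 'eef_pos': array([ 144.95912557, -530.31211031,  218.90073685]), 'eef_rot': array([-3.14048525e+00, -9.30234308e-05,  2.66806869e-01]), 'wrist_force': array([ 0.19017984, -0.13774755, -0.62958185]), 'moment': array([-0.00539292, -0.04112721, -0.01700767]), 'finger_force': 0.0, 'finger_gap': 93.8991057076376} 14.0
scene {'fovy': 53.487716817286724, 'cx': 286.6579726517802, 'cy': 204.46382485302163, 'k1': -0.030256252657717808, 'origin': array([1091.11183849,   -9.51608435,  487.90290412]), 'attitude': array([-2.24371794,  0.01550208,  1.48022852])}
top {'fovy': 54.40579560034572, 'cx': 282.36060951486655, 'cy': 215.0650906584827, 'k1': 0.030952919931026047, 'origin': array([476.50144342,   7.6686377 , 750.73198583]), 'attitude': array([-2.99432425,  0.02561978, -1.59364734])}
```

View pics/scene0.png

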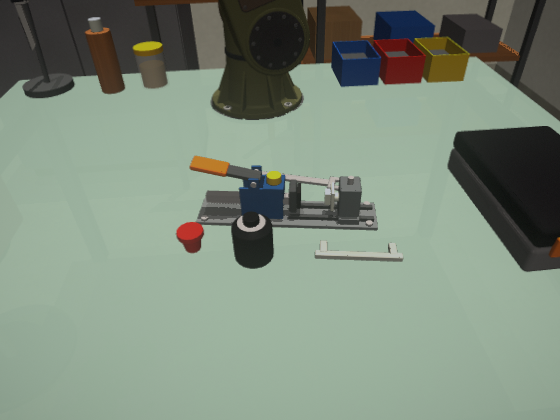

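View pics/top0.png

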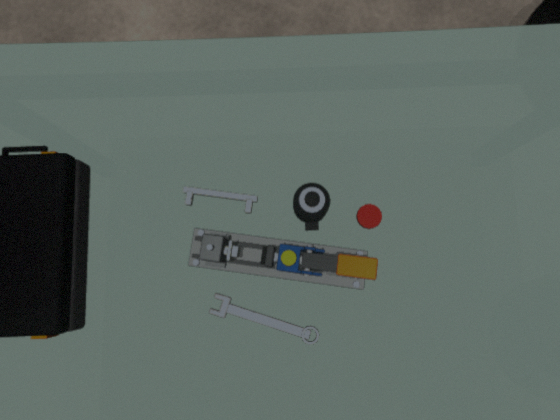

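The scene picture shows the orange lever at about (210,166), yellow button (273,178), catch (330,200) and keeper (349,200). The top picture shows the lever at (357,266), button (289,258), keeper (211,247), with the stopper (369,216), dispenser (311,203), pull and wrench around the clamp.

```bash
cat > h.py <<'E'
from cell import manip
import cv2, numpy as np
from scipy.spatial.transform import Rotation as R
def ray(p,uv):
    f=210/np.tan(np.radians(p["fovy"]/2))
    d=(np.array(uv,float)-[p["cx"],p["cy"]])/f
    s=d.copy()
    for _ in range(20): s=d/(1+p["k1"]*(s@s))
    v=R.from_euler("xyz",p["attitude"]).as_matrix()@np.array([s[0],s[1],1])
    return np.array(p["origin"]),v
def plane(p,uv,z):
    o,v=ray(p,uv); return o+v*(z-o[2])/v[2]
def tri(p1,u1,p2,u2):
    (a,v),(b,w)=ray(p1,u1),ray(p2,u2)
    st=np.linalg.lstsq(np.c_[v,-w],b-a,rcond=None)[0]
    x,y=a+v*st[0],b+w*st[1]; return (x+y)/2,np.linalg.norm(x-y)
def blob(im,lo,hi,roi):
    x0,y0,x1,y1=roi
    m=cv2.inRange(cv2.cvtColor(im,cv2.COLOR_RGB2HSV),lo,hi)
    k=np.zeros_like(m);k[y0:y1,x0:x1]=m[y0:y1,x0:x1]
    c=max(cv2.findContours(k,cv2.RETR_EXTERNAL,cv2.CHAIN_APPROX_NONE)[0],key=cv2.contourArea)
    M=cv2.moments(c);return np.array([M["m10"]/M["m00"],M["m01"]/M["m00"]]),c
E
cat > m.py <<'E'
from h import *
S,T=manip.camera_params("scene"),manip.camera_params("top")
s=cv2.cvtColor(cv2.imread("pics/scene0.png"),cv2.COLOR_BGR2RGB);t=cv2.cvtColor(cv2.imread("pics/top0.png"),cv2.COLOR_BGR2RGB)
O=((8,150,90),(20,255,255));Y=((24,130,90),(34,255,255))
bt,_=blob(t,*Y,(270,240,310,275));bs,_=blob(s,*Y,(255,165,290,190))
print("button",bt,bs,tri(T,bt,S,bs),plane(T,bt,89))
ot,c=blob(t,*O,(325,245,390,290));os_,c2=blob(s,*O,(180,150,240,185))
print("lever",ot,os_,tri(T,ot,S,os_),plane(T,ot,103))
box=cv2.boxPoints(cv2.minAreaRect(c));print(box,[plane(T,b,103).round(1) for b in box])
# base plate bolts/corners: plate contour at z=8, grey vs green bench
g=cv2.cvtColor(t,cv2.COLOR_RGB2HSV);print([g[y,x] for x,y in((200,262),(355,285),(300,300),(238,263),(285,247),(245,256))])
E
python3 m.py
```

```text
button [288.21861472 257.46103896] [273.6125     174.66458333] (array([505.84844555,  14.83536199,  86.70242624]), np.float64(0.5962142782172162)) [505.73665506  14.51364507  89.        ]
lever [352.57971014 262.31400966] [209.2377451  165.54446779] (array([495.24669387, -88.75311049, 105.96398365]), np.float64(5.7587694230342645)) [495.19473348 -86.27625122 103.        ]
[[335.61542 274.07693]
 [338.2     253.40002]
 [377.7077  258.33847]
 [375.1231  279.01538]] [array([477.6, -59. , 103. ]), array([509.6, -64.5, 103. ]), array([ 500.5, -125.7,  103. ]), array([ 468.7, -119.8,  103. ])]
[array([90, 11, 97], dtype=uint8), array([105,  29, 123], dtype=uint8), array([ 76,  29, 113], dtype=uint8), array([75,  7, 69], dtype=uint8), array([105, 191,  96], dtype=uint8), array([ 68,  10, 103], dtype=uint8)]
```

```bash
python3 -c "
import cv2
a=cv2.imread('pics/top0.png')[215:305,175:395];b=cv2.imread('pics/scene0.png')[150:235,185:385]
cv2.imwrite('pics/c.png',cv2.vconcat([cv2.resize(a,(700,286),interpolation=2),cv2.resize(b,(700,297),interpolation=2)]))"
```

```text
(no output)
```

View pics/c.png

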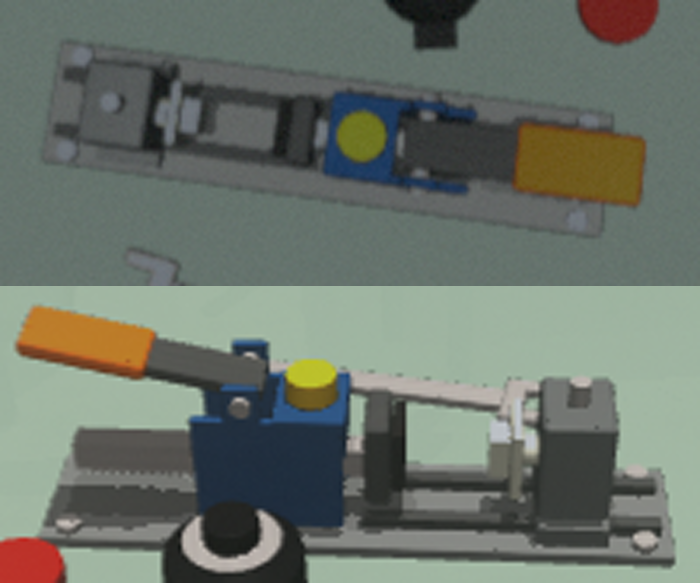

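The zoomed view confirms the lever and button axis. The press point works out at about (488,-98.5), which is 114 mm from the button. I'll close the fingers and go above it with the tool's y across the clamp.

```bash
python3 -m creep '[[-1,[4,-3,1],-1],[-1,[8,-6,2],-2.5],[-1,[12,-9,3],-4],[-1,[16,-12,4],-5.5],[-1,[20,-15,5],-7],[-1,[24,-18,6],-8.5],[-1,[28.5,-21,7],-10],[-1,[33,-24,7],-11.5],[-1,[37,-27,7],-13],[-1,[41,-30,7],-13.24],[-1,[44.5,-32.6,7],-13.24],[-1,[44.5,-32.6,7],-13.24]]' 20
python3 - <<'E'
from h import *
s=manip.read_state();p=manip.camera_params("wrist");im=manip.camera("wrist");print(s["eef_pos"],s["eef_rot"],s["finger_gap"],s["wrist_force"],s["clock"],p)
cv2.imwrite("pics/w1.png",im[:,:,::-1])
E
```

```text
clock: 1.3
eef_pos: [490.1, -95.2, 149.2]
eef_rot: [-3.142, -0.0, 1.426]
wrist_force: [-0.3, -0.9, 0.2]
finger_gap: 1.8
finger_force: 0.0
[490.13195748 -95.19626988 149.15434537] [-3.14151691e+00 -4.92120612e-04  1.42614934e+00] 1.7864468010388548 [-0.33275903 -0.86096321  0.18694355] 1.3 {'fovy': 66.46483995529613, 'cx': 283.567794348685, 'cy': 210.0576778812492, 'k1': -0.028779140309602144, 'origin': array([503.25932565, -11.89035919, 314.0629601 ]), 'attitude': array([ 2.85202639e+00,  6.63355686e-04, -1.45046716e-01])}
```

View pics/w1.png

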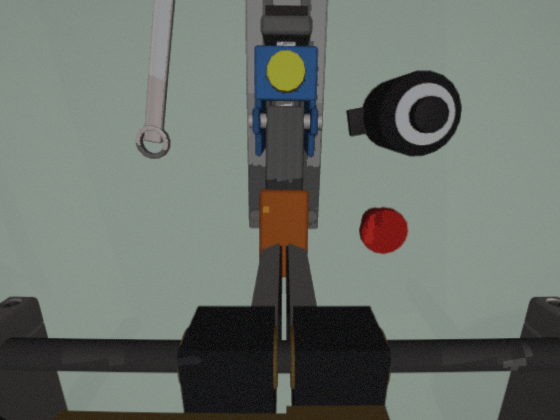

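The wrist view shows the lever straight along the image column at 284, with its orange inner edge at row 191. The button is at (286,71) and the fingertips are over the orange.

```bash
python3 - <<'E'
from h import *
s=manip.read_state();p=manip.camera_params("wrist");print(s["eef_pos"])
im=cv2.cvtColor(cv2.imread("pics/w1.png"),cv2.COLOR_BGR2RGB)
b,_=blob(im,(24,130,90),(34,255,255),(250,40,320,100));print(b,plane(p,b,89))
for uv in ((260,191),(308,191),(284,276)): print(plane(p,uv,98 if uv[1]<200 else 109))
E
python3 -m creep '[[-1,[0,0,0.7],0],[-1,[0,0,1.4],0],[-1,[0,0,2.1],0],[-1,[0,0,2.6],0]]'
```

```text
[489.53937695 -96.15200939 149.02333263]
[285.47908468  70.43390176] [507.79345183  14.55387149  89.        ]
[479.09070119 -60.55355752  98.        ]
[511.90639826 -65.34916306  98.        ]
[ 486.91109639 -121.76092166  109.        ]
clock: 1.75
eef_pos: [487.7, -99.7, 122.7]
eef_rot: [-3.141, 0.0, 1.421]
wrist_force: [-2.0, -2.4, 4.4]
finger_gap: 0.5
finger_force: 1.8
```

```bash
python3 -m creep '[[-1,[0,0,0],0],[-1,[0,0,0],0]]'; python3 -m creep '[[-1,[0.1,0,0.2],0],[-1,[0.1,0,0.2],0],[-1,[0.1,0,0.2],0]]'
```

```text
clock: 1.95
eef_pos: [488.2, -99.1, 123.5]
eef_rot: [-3.141, 0.0, 1.422]
wrist_force: [-1.2, -0.7, 2.2]
finger_gap: 0.2
finger_force: 0.9
clock: 2.25
eef_pos: [488.7, -97.8, 121.7]
eef_rot: [3.141, 0.0, 1.422]
wrist_force: [-0.2, -2.7, 4.3]
finger_gap: 0.4
finger_force: 2.0
```

```bash
python3 -m creep '[[-1,[0,0,0.2],0],[-1,[0,0,0.4],0],[-1,[0,0,0.4],0]]'; python3 -m creep '[[-1,[0,0,0.2],0],[-1,[0,0,0.4],0],[-1,[0,0,0.4],0]]';python3 -m creep '[[-1,[0,0,0.2],0],[-1,[0,0,0.4],0],[-1,[0,0,0.4],0]]'
```

```text
clock: 2.55
eef_pos: [488.7, -97.9, 117.6]
eef_rot: [3.141, 0.0, 1.422]
wrist_force: [0.3, -3.4, 4.1]
finger_gap: 0.1
finger_force: 2.1
clock: 2.85
eef_pos: [488.6, -97.9, 113.6]
eef_rot: [3.141, 0.0, 1.422]
wrist_force: [1.1, -3.7, 5.5]
finger_gap: 0.0
finger_force: 2.3
clock: 3.15
eef_pos: [488.6, -97.8, 109.5]
eef_rot: [3.141, 0.0, 1.422]
wrist_force: [0.9, -4.2, 5.6]
finger_gap: 0.2
finger_force: 2.3
```

```bash
python3 -m creep '[[-1,[0,0,0.3],0],[-1,[0,0,0.6],0],[-1,[0,0,0.8],0],[-1,[0,0,0.8],0]]'; python3 -m creep '[[-1,[0,0,0.3],0],[-1,[0,0,0.6],0],[-1,[0,0,0.6],0]]'; python3 -m creep '[[-1,[0,0,0.1],0],[-1,[0,0,0.1],0]]'
```

```text
clock: 3.55
eef_pos: [488.6, -98.1, 101.6]
eef_rot: [3.141, 0.0, 1.422]
wrist_force: [-0.2, -5.8, 6.1]
finger_gap: 0.1
finger_force: 3.0
clock: 3.85
eef_pos: [488.6, -98.0, 95.6]
eef_rot: [3.141, 0.0, 1.422]
wrist_force: [0.3, -5.3, 5.8]
finger_gap: 0.8
finger_force: 3.2
clock: 4.05
eef_pos: [488.6, -98.0, 94.8]
eef_rot: [3.141, 0.0, 1.422]
wrist_force: [0.6, -5.0, 6.4]
finger_gap: 0.6
finger_force: 3.4
```

```bash
python3 -m creep '[[-1,[0,0,0.1],0],[-1,[0,0,0.1],0]]'; python3 -m creep '[[-1,[0,0,-0.8],0],[-1,[0,0,-1.8],0],[-1,[0,0,-2.8],0],[-1,[0,0,-3.1],0],[-1,[0,0,-3.1],0],[-1,[0,0,-3.1],0]]'
python3 -c "
from h import *
a=manip.camera('top');cv2.imwrite('pics/t1.png',a[:,:,::-1])
o=cv2.imread('pics/top0.png');a=a[:,:,::-1]
cv2.imwrite('pics/c1.png',cv2.vconcat([cv2.resize(i[225:285,180:320],(700,300),interpolation=2) for i in(o,a)]))"
```

```text
clock: 4.25
eef_pos: [488.6, -97.9, 93.8]
eef_rot: [3.141, 0.0, 1.422]
wrist_force: [-1.0, -4.4, 6.4]
finger_gap: 0.4
finger_force: 3.5
clock: 4.85
eef_pos: [488.5, -97.8, 124.4]
eef_rot: [3.141, 0.0, 1.422]
wrist_force: [2.1, -0.2, 1.6]
finger_gap: 0.6
finger_force: 1.1
```

View pics/c1.png

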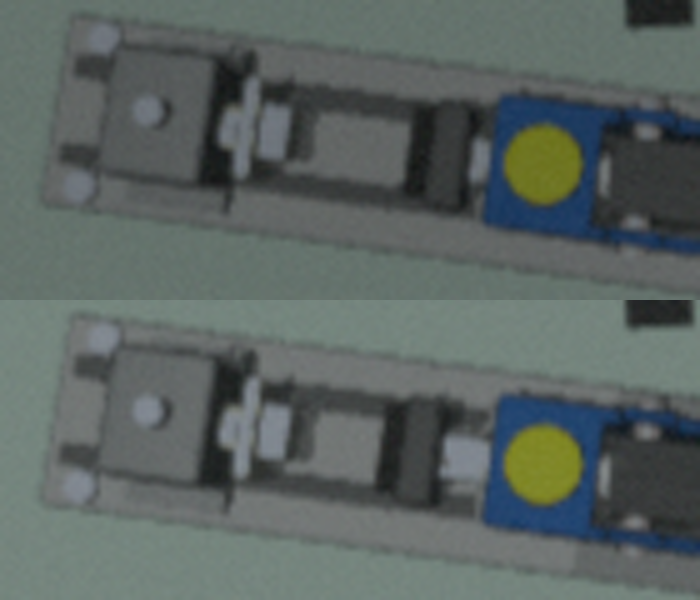

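The second panel shows the jaw advanced about 6 px (10 mm). The jaw pad (380) to boss (290) gap in the crop is about 28 mm. So two free strokes are next.

```bash
python3 -m creep '[[-1,[0,0,0.7],0],[-1,[0,0,1.4],0],[-1,[0,0,2.1],0],[-1,[0,0,2.7],0],[-1,[0,0,3.1],0],[-1,[0,0,3.1],0]]'; python3 -m creep '[[-1,[0,0,-0.8],0],[-1,[0,0,-1.8],0],[-1,[0,0,-2.8],0],[-1,[0,0,-3.3],0],[-1,[0,0,-3.3],0],[-1,[0,0,-3.3],0]]'
python3 -m creep '[[-1,[0,0,0.7],0],[-1,[0,0,1.4],0],[-1,[0,0,2.1],0],[-1,[0,0,2.8],0],[-1,[0,0,3.3],0],[-1,[0,0,3.3],0]]'; python3 -m creep '[[-1,[0,0,-0.8],0],[-1,[0,0,-1.8],0],[-1,[0,0,-2.8],0],[-1,[0,0,-3.3],0],[-1,[0,0,-3.3],0],[-1,[0,0,-3.3],0]]'
python3 -c "
from h import *
a=manip.camera('top');cv2.imwrite('pics/t2.png',a[:,:,::-1]);a=a[:,:,::-1]
b=manip.camera('scene')[:,:,::-1]
cv2.imwrite('pics/c2.png',cv2.vconcat([cv2.resize(a[225:285,180:320],(700,300),interpolation=2),cv2.resize(b[170:230,240:380],(700,300),interpolation=2)]))"
```

```text
clock: 5.5
eef_pos: [488.6, -98.4, 93.0]
eef_rot: [3.141, 0.001, 1.422]
wrist_force: [-0.1, -4.4, 5.4]
finger_gap: 0.0
finger_force: 3.3
clock: 6.1
eef_pos: [488.3, -97.7, 126.3]
eef_rot: [-3.141, 0.0, 1.422]
wrist_force: [0.0, 0.4, 0.8]
finger_gap: 0.5
finger_force: 0.0
clock: 6.7
eef_pos: [488.7, -98.4, 92.8]
eef_rot: [3.141, 0.001, 1.422]
wrist_force: [-0.3, -4.9, 6.0]
finger_gap: 0.4
finger_force: 3.3
clock: 7.3
eef_pos: [488.2, -97.7, 126.2]
eef_rot: [-3.141, 0.0, 1.422]
wrist_force: [0.3, -0.3, 0.1]
finger_gap: 0.5
finger_force: 0.0
```

View pics/c2.png

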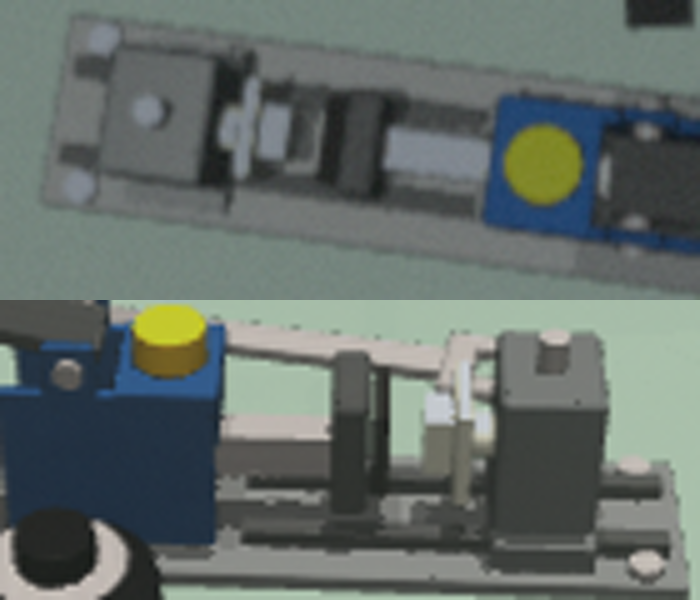

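The jaw is now about 9 mm from the boss, and the catch's flange still stands clear of the keeper. I'll do the next stroke in two parts so I can read the force.

```bash
python3 -m creep '[[-1,[0,0,0.7],0],[-1,[0,0,1.4],0],[-1,[0,0,2.0],0],[-1,[0,0,2.0],0]]'; python3 -m creep '[[-1,[0,0,0.4],0],[-1,[0,0,0.8],0],[-1,[0,0,0.8],0]]'; python3 -m creep '[[-1,[0,0,0.3],0],[-1,[0,0,0.5],0],[-1,[0,0,0.5],0]]';  python3 -m creep '[[-1,[0,0,-0.8],0],[-1,[0,0,-1.8],0],[-1,[0,0,-2.8],0],[-1,[0,0,-3.3],0],[-1,[0,0,-3.3],0],[-1,[0,0,-3.3],0]]'
python3 -m creep '[[-1,[0,0,0.7],0],[-1,[0,0,1.4],0],[-1,[0,0,1.4],0]]';python3 -m creep '[[-1,[0,0,0.3],0],[-1,[0,0,0.3],0]]'
```

```text
clock: 7.8
eef_pos: [488.7, -98.3, 105.9]
eef_rot: [3.141, 0.001, 1.422]
wrist_force: [-0.8, -3.7, 5.4]
finger_gap: 0.4
finger_force: 2.6
clock: 8.1
eef_pos: [488.7, -98.4, 98.1]
eef_rot: [3.141, 0.001, 1.422]
wrist_force: [-0.8, -6.0, 7.0]
finger_gap: 0.2
finger_force: 3.3
clock: 8.4
eef_pos: [488.7, -98.3, 93.4]
eef_rot: [3.141, 0.001, 1.422]
wrist_force: [-2.0, -4.2, 8.3]
finger_gap: 0.6
finger_force: 4.3
clock: 9.0
eef_pos: [488.3, -97.7, 126.2]
eef_rot: [-3.141, 0.0, 1.422]
wrist_force: [-0.2, 0.2, 0.2]
finger_gap: 0.5
finger_force: 0.0
clock: 9.3
eef_pos: [488.7, -98.4, 111.9]
eef_rot: [3.141, 0.001, 1.422]
wrist_force: [0.0, -4.1, 7.4]
finger_gap: 0.3
finger_force: 3.5
clock: 9.5
eef_pos: [488.7, -98.6, 109.3]
eef_rot: [3.141, 0.001, 1.422]
wrist_force: [-1.2, -6.3, 7.9]
finger_gap: 0.7
finger_force: 3.8
```

```bash
for i in 1 2; do :; done; python3 -m creep '[[-1,[0,0,0.2],0],[-1,[0,0,0.4],0],[-1,[0,0,0.4],0]]'; python3 -m creep '[[-1,[0,0,0.2],0],[-1,[0,0,0.4],0],[-1,[0,0,0.4],0]]'; python3 -m creep '[[-1,[0,0,0.2],0],[-1,[0,0,0.4],0],[-1,[0,0,0.4],0]]'
```

```text
clock: 9.8
eef_pos: [488.7, -98.8, 105.4]
eef_rot: [3.141, 0.002, 1.422]
wrist_force: [-2.1, -8.0, 8.9]
finger_gap: 0.4
finger_force: 4.5
clock: 10.1
eef_pos: [488.7, -98.9, 101.5]
eef_rot: [3.14, 0.002, 1.422]
wrist_force: [-3.0, -7.9, 9.3]
finger_gap: 0.6
finger_force: 5.1
clock: 10.4
eef_pos: [488.7, -98.9, 97.5]
eef_rot: [3.14, 0.002, 1.422]
wrist_force: [-2.4, -8.6, 9.0]
finger_gap: 0.7
finger_force: 5.2
```

```bash
python3 -m creep '[[-1,[0,0,0.2],0],[-1,[0,0,0.4],0],[-1,[0,0,0.4],0]]';  python3 -m creep '[[-1,[0,0,-0.8],0],[-1,[0,0,-1.8],0],[-1,[0,0,-2.8],0],[-1,[0,0,-3.3],0],[-1,[0,0,-3.3],0],[-1,[0,0,-3.3],0]]'
python3 -c "
from h import *
a=manip.camera('top');cv2.imwrite('pics/t3.png',a[:,:,::-1]);a=a[:,:,::-1]
b=manip.camera('scene')[:,:,::-1]
cv2.imwrite('pics/c3.png',cv2.vconcat([cv2.resize(a[225:285,180:320],(700,300),interpolation=2),cv2.resize(b[170:230,240:380],(700,300),interpolation=2)]))"
```

```text
clock: 10.7
eef_pos: [488.8, -98.8, 93.8]
eef_rot: [3.14, 0.002, 1.422]
wrist_force: [-3.7, -7.5, 14.0]
finger_gap: 0.5
finger_force: 7.7
clock: 11.3
eef_pos: [488.2, -97.7, 126.1]
eef_rot: [-3.141, 0.0, 1.422]
wrist_force: [-0.2, 0.4, -1.0]
finger_gap: 0.4
finger_force: 0.0
```

View pics/c3.png

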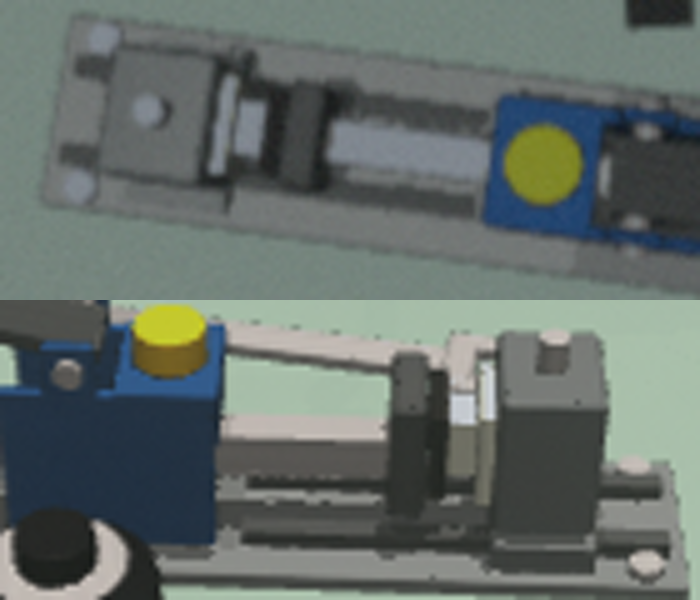

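The flange now appears up against the keeper, and the push rose to 14 N. I'll make the squeeze stroke in small steps.

```bash
python3 -m creep '[[-1,[0,0,0.7],0],[-1,[0,0,1.4],0],[-1,[0,0,1.5],0],[-1,[0,0,1.5],0]]';python3 -m creep '[[-1,[0,0,0.2],0],[-1,[0,0,0.2],0]]'
```

```text
clock: 11.8
eef_pos: [488.9, -99.0, 112.3]
eef_rot: [3.14, 0.002, 1.422]
wrist_force: [-7.1, -6.5, 18.7]
finger_gap: 0.3
finger_force: 8.9
clock: 12.0
eef_pos: [488.9, -99.2, 110.6]
eef_rot: [3.14, 0.003, 1.422]
wrist_force: [-8.2, -8.9, 21.9]
finger_gap: 0.5
finger_force: 10.4
```

Firm sooner than expected: 22 N is over the 16 N target, so I'm backing off right away.

```bash
python3 -m creep '[[-1,[0,0,-0.4],0],[-1,[0,0,-0.4],0]]'
```

```text
clock: 12.2
eef_pos: [488.9, -98.7, 114.6]
eef_rot: [3.14, 0.002, 1.422]
wrist_force: [-4.3, -5.9, 14.3]
finger_gap: 0.4
finger_force: 7.3
```

```bash
python3 -m creep '[[-1,[0,0,0.1],0],[-1,[0,0,0.1],0],[-1,[0,0,0.1],0],[-1,[0,0,0.1],0]]'; python3 -m creep '[[-1,[0,0,-0.5],0],[-1,[0,0,-1.0],0],[-1,[0,0,-1.6],0],[-1,[0,0,-3],0],[-1,[0,0,-3],0]]'
python3 -c "
from h import *
a=manip.camera('top')[:,:,::-1]
b=manip.camera('scene')[:,:,::-1]
cv2.imwrite('pics/c4.png',cv2.vconcat([cv2.resize(a[225:285,180:320],(700,300),interpolation=2),cv2.resize(b[150:230,200:387],(700,300),interpolation=2)]))"
```

```text
clock: 12.6
eef_pos: [488.9, -98.9, 113.4]
eef_rot: [3.14, 0.002, 1.422]
wrist_force: [-5.0, -6.2, 16.2]
finger_gap: 0.8
finger_force: 8.2
clock: 13.1
eef_pos: [488.9, -97.9, 143.3]
eef_rot: [3.14, 0.0, 1.422]
wrist_force: [0.3, -0.3, 0.3]
finger_gap: 0.7
finger_force: 0.0
```

View pics/c4.png

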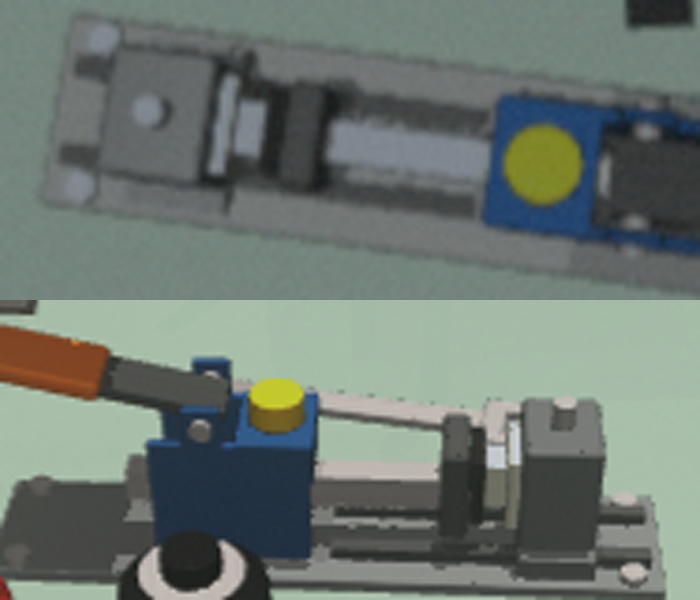

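The flange is home, the lever firmed up at mid-stroke, and 16 N was held for 0.4 s. Now for the button.

```bash
python3 -m creep '[[-1,[3,0,0],0],[-1,[6,0,0],0],[-1,[9,0.1,0],0],[-1,[11.6,0.1,0],0],[-1,[11.6,0.1,1],0],[-1,[11.6,0.1,2.2],0],[-1,[11.6,0.1,3.3],0],[-1,[11.6,0.1,3.6],0],[-1,[11.6,0.1,3.6],0],[-1,[11.6,0.1,3.6],0]]';python3 -m creep '[[-1,[0,0,0.2],0],[-1,[0,0,0.4],0],[-1,[0,0,0.4],0]]'
```

```text
clock: 14.2
eef_pos: [506.8, 16.4, 106.6]
eef_rot: [3.141, -0.0, 1.422]
wrist_force: [1.2, -0.8, 0.4]
finger_gap: 0.6
finger_force: 0.0
clock: 14.5
eef_pos: [506.8, 16.7, 102.5]
eef_rot: [3.141, 0.0, 1.422]
wrist_force: [0.7, -0.4, 1.7]
finger_gap: 0.3
finger_force: 0.8
```

```bash
python3 -m creep '[[-1,[0,0,0.2],0],[-1,[0,0,0.4],0],[-1,[0,0,0.4],0]]';python3 -m creep '[[-1,[0,0,0.1],0],[-1,[0,0,0.2],0],[-1,[0,0,0.2],0]]'
```

```text
clock: 14.8
eef_pos: [506.8, 16.8, 98.5]
eef_rot: [3.141, 0.0, 1.422]
wrist_force: [0.9, -1.0, 4.3]
finger_gap: 0.4
finger_force: 2.0
clock: 15.1
eef_pos: [506.8, 16.8, 96.5]
eef_rot: [3.141, 0.0, 1.422]
wrist_force: [1.4, -1.2, 4.8]
finger_gap: 0.4
finger_force: 2.4
```

Button is about 6.5 mm down at 4.8 N. I'll hold it there well past 4 s.

```bash
for k in 1 2 3 4; do python3 -m creep '[[-1,[0,0,0],0],[-1,[0,0,0],0],[-1,[0,0,0],0],[-1,[0,0,0],0],[-1,[0,0,0],0],[-1,[0,0,0],0],[-1,[0,0,0],0],[-1,[0,0,0],0],[-1,[0,0,0],0],[-1,[0,0,0],0],[-1,[0,0,0],0],[-1,[0,0,0],0]]' | grep -E "clock|wrist"; done
python3 -c "
from h import *
a=manip.camera('scene')[:,:,::-1]
b=cv2.imread('pics/scene0.png')
cv2.imwrite('pics/c5.png',cv2.vconcat([cv2.resize(i[150:230,200:387],(700,300),interpolation=2) for i in (a,b)]))"
```

```text
clock: 16.3
wrist_force: [3.9, -2.0, 4.2]
clock: 17.5
wrist_force: [4.3, -1.3, 4.5]
clock: 18.7
wrist_force: [3.5, -0.8, 4.0]
clock: 19.9
wrist_force: [3.8, -1.9, 4.3]
```

View pics/c5.png

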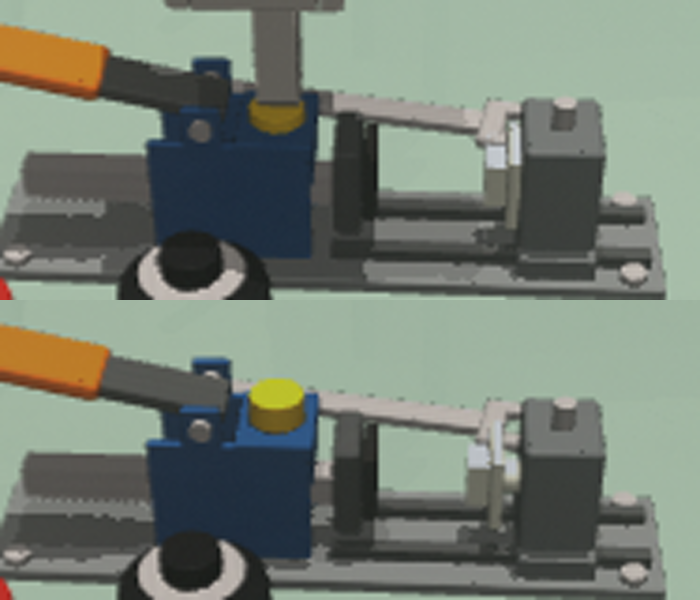

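The jaw is back at its starting position (plate at column 345 in both panels), and the catch has stayed home at the keeper (flange at column 512). I'll lift clear, check it again, and hand in.

```bash
python3 -m creep '[[-1,[0,0,-0.5],0],[-1,[0,0,-1.5],0],[-1,[0,0,-4],0],[-1,[0,0,-7],0],[-1,[0,0,-7],0],[-1,[0,0,-7],0],[-1,[0,0,-7],0],[-1,[0,0,-7],0],[-1,[0,0,-7],0]]'
python3 -c "
from h import *
a=manip.camera('scene')[:,:,::-1]
cv2.imwrite('pics/c6.png',cv2.resize(a[140:270,160:420],(800,400),interpolation=2))"
```

```text
clock: 20.85
eef_pos: [506.3, 16.8, 165.7]
eef_rot: [-3.14, 0.0, 1.422]
wrist_force: [-1.4, -1.5, 0.6]
finger_gap: 0.5
finger_force: 0.0
```

View pics/c6.png

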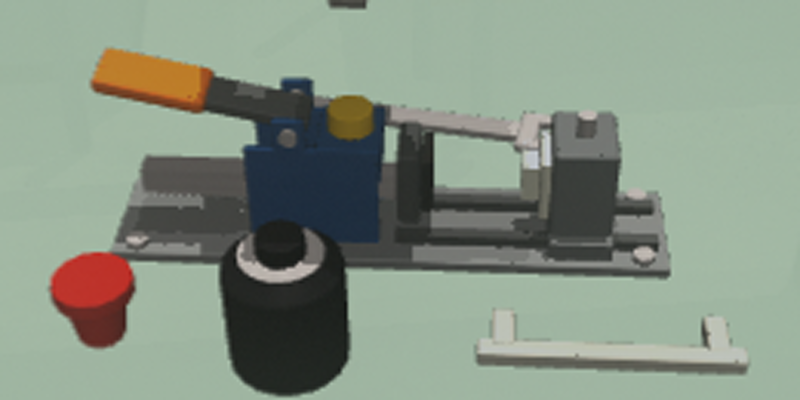

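The jaw is fully back (plate at about column 410), the catch flange is against the keeper (545), the bystanders in view haven't moved and the gripper is clear.

```bash
python3 -c "
from cell import manip
print(manip.sign_off())"
```

```text
the job is handed in; nothing more can be done
None
```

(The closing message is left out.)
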